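# Slide a front panel out over the end of the bench shelf

## Task

Two loose aluminium front panels lie on the low bench shelf. Push the one with the rectangular display window snug and square against the rail along the shelf's back edge, and out over the end of the shelf it lies nearer to, until about 40 mm of it sticks out past that end (30 to 50 mm will do), so that its end row of socket holes can be reached from below. Only push it with the fingers, flat on the shelf, never lifting it, and leave the other panel and everything else where they are.

Things in the scene. Friction and masses are not known exactly. Their poses are not given: they have to be found in the camera images.
- riser: low bench shelf, fixed: grey laminate board 180 mm deep (own x) by 520 mm long (own y), 18 mm thick, its top 90 mm above the table, on steel sides. Origin on the table under the board's centre; own x points to the back, away from the robot, own y to the left, z up. Front edge at own x = -90 mm, no lip; both ends open. Yaw within 0.2 rad of the world's
- shelf_left_end (a point): middle of the shelf's left end edge, on the top surface, at own y = +260 mm of the shelf
- shelf_right_end (a point): middle of the shelf's right end edge, on the top surface, at own y = -260 mm of the shelf
- rail (a point): aluminium rail 4 mm thick that stands 14 mm above the shelf's top along the whole back edge. The point is at mid-length, at the foot of its inner face, at the shelf's own x = +86 mm
- window_panel: the panel to push: loose aluminium plate 62 mm wide (own x), 130 mm long (own y), 4 mm thick, about 70 g, with a window 40 x 56 mm through its middle and three 8 mm holes in a row 15 mm from each end. Origin: centre of its underside. It lies flat on the left or right half of the shelf, lengthways within 0.16 rad, 15 to 60 mm off the rail, its outer end 40 to 90 mm inside the shelf's end; slides freely
- plain_panel: the other panel, to be left alone: same size and holes, no window, about 85 g, on the other half of the shelf; at least 70 mm are free between the two panels' inner ends. Origin at the centre of its underside
- flux_jar: small white plastic jar, 38 mm across, 37 mm high, standing on the shelf near its front edge at mid-length, between the panels. Origin at the centre of its underside
- solder_reel: reel of solder standing on its flange on the table left of the shelf, 57 mm across, 40 mm high. Origin at the centre of its underside
- screwdriver: red-handled screwdriver, 190 mm long, 26 mm thick, lying on the table in front of the shelf. Origin under its middle
- multimeter: hand-held multimeter, 185 x 88 x 40 mm, lying face up on the table right of the shelf. Origin at the centre of its underside
- side_cutters: small side cutters with blue handles, 140 mm long, 12 mm high, lying on the table to the right of the shelf's front. Origin at the underside, amid its length
- nut_tin: shallow round steel tin of brass nuts, 68 mm across, 22 mm high, on the table left in front of the shelf. Origin at the centre of its underside
Things that resemble listed ones, but are neither listed nor needed, are in the scene too. What is shaped like the window_panel but brown or purple is not meant.

How it is judged:
By the outcome, as a careful person would: the job done as asked, in the order asked, and still so for the second after the job is handed in, with the robot touching nothing.
It also fails if it takes over 45 s, if anything falls off the work surface, if the arm or the gripper's body presses on something with over 40 N, if the wrist force passes 120 N, or if a joint passes its speed limit or range.

## Robot

A 7-joint arm with a two-finger parallel gripper is mounted at the origin on the work surface. World frame = base frame: x ahead of the robot, y to its left, z up, the work surface at z = 0. Lengths are in m, angles in rad, forces in N, time in s.
With the tool pointing down it reaches from about 0.425 to 0.875 m from the base axis. Payload 9.9 kg.
Tool frame: the origin (TCP) lies at the centre of the arm's flange, where the gripper is bolted on; the fingertips stand 173 mm ahead of it and the grasp point (between the pads) lies 155 mm ahead of it; y points along the fingers, z is the direction in which the jaws open and shut, and the axes are right-handed (so a half turn about y gives the same grasp; the last joint's range is limited). The gripper opens to 85 mm and grips with 20 to 120 N. Pads are 22 mm wide; open, the fingers measure 114 mm over their backs; the gripper's body (76 mm by 85 mm) begins 54 mm behind the grasp point. The pads swing forward as they close: fully open they stand 13 mm farther back than shut.
Start: joints at [1.143, 0.576, 0.025, 1.437, -0.015, 1.129, -0.057], TCP at [0.228, -0.636, 0.405] pointing down, gripper open.
Joint ranges: [-2.76, 2.76], [-0.34, 2.15], [-1.52, 1.57], [0.19, 2.46], [-1.09, 4.23], [0.17, 1.99], [-2.82, 2.82]. Speed limits (rad/s): [2.22, 2.22, 3.01, 3.01, 3.14, 3.14, 3.14].

## Interface

Orientations are given as [roll, pitch, yaw] about the fixed x, y, z axes, in that order (R = Rz(yaw) Ry(pitch) Rx(roll)).
In Python, from rig import state, read_camera, get_calibration, finish_job gives the robot as it stands.
- The arm moves only by the tool carry_out, never from a script. Its argument "moves" is a list of rows, each a list of 7 numbers: the shift along the world's x, y, z in mm, then the turn, a rotation vector about the world's x, y, z in rad, then the closure, from 0 (fully open) to 1 (shut). A call has 1 to 20 rows; each row is the pose to reach, as a shift and turn from the pose commanded when the call began; what a row does not reach only later rows make up. A row lasts 1/10 s, in which the tool goes at most 50 mm and 8.59 degrees, less where a joint would pass 70% of its speed; a pose out of reach is approached as far as the arm can. A call with a gripper value outside its range is refused whole. The fingers move at their own pace and stop on an object; the grip force is fixed at half the most. Time passes only in rows, so rows that repeat a pose let the fingers close. It gives the time, the measured TCP pose, the force and the opening at its end, in the units of the state.
- state(): the state, without advancing time (a new reading comes with each control period).
- read_camera(name): name is "scene" or "top" or "wrist"; returns (picture, depth): 420x560x3 uint8, blue, green, red; 420x560 float32, m along the optical axis (not along the pixel's ray), 0 where there is no reading.
- get_calibration(name): a dict with "fx", "fy", "cx", "cy" (pixels), "world_from_camera" (4x4, takes a point from camera to world coordinates). Camera axes: x right, y down, z forward; pixel columns grow to the right and rows downward; lengths in m; the calibration is good to about 2 mm. A picture is of the moment at which its call begins: read the wrist's pose just before it. get_calibration takes no time and is no camera call; for the wrist camera it gives the pose at the moment of the call.
- finish_job(): hands the job in, once; it reports no verdict.
The state is a dict: "time": time; "joint_positions": joint angles; "qd": joint speeds; "tau": joint torques, N m; "tool_pos": TCP position; "ee_rot": TCP orientation; "wrist_force": force on the tool from outside, world axes, zero at the start; "wrist_torque": the same for the moment, N m; "width": opening from 0.0 (shut) to 1.0 (fully open).
Only numpy, scipy, OpenCV 4.12 (cv2) and the standard library are available. Lean on these libraries where they do the work, as an engineer would, in place of code of your own. Each camera call takes 0.05 s, during which the arm holds its last target. There are 200 camera calls.

## Working session

There is one attempt and no reset: what is moved stays moved. The work goes in short steps, Python scripts to look and compute and a tool call to move; the robot and the scene stay as the last step left them, time stands still between calls to the robot, and variables do not carry over. Pictures are saved under pics/ and viewed, about 8 in all and at most 12, crops included, and the job is handed in when it is done.

Besides the shell and the picture viewer there is one more tool, called by a JSON object that holds its "method" and its "body". carry_out: Moves the arm, as the interface text tells. Its arguments: {"type":"object","properties":{"moves":{"type":"array"}},"required":["moves"]}

```bash
mkdir -p pics
cat > h.py <<'E'
import numpy as np, cv2
from rig import *
def shot(name,fn):
    p,d=read_camera(name); c=get_calibration(name)
    cv2.imwrite('pics/'+fn+'.png',p); np.savez('pics/'+fn+'.npz',p=p,d=d,K=[c['fx'],c['fy'],c['cx'],c['cy']],T=c['world_from_camera'])
def load(fn):
    return np.load('pics/'+fn+'.npz')
def ray(fn,u,v,z):
    "pixel -> world on plane z"
    f=load(fn);K=f['K'];T=f['T']
    r=T[:3,:3]@np.array([(u-K[2])/K[0],(v-K[3])/K[1],1.]);o=T[:3,3]
    return o+r*(z-o[2])/r[2]
def cloud(fn):
    f=load(fn);d=f['d'];K=f['K'];T=f['T'];v,u=np.indices(d.shape)
    P=np.stack([(u-K[2])/K[0]*d,(v-K[3])/K[1]*d,d],-1)
    return P@T[:3,:3].T+T[:3,3]
def pix(fn,X):
    f=load(fn);K=f['K'];T=f['T'];c=T[:3,:3].T@(np.array(X)-T[:3,3]);return c[:2]/c[2]*K[:2]+K[2:]
E
python3 - <<'E'
from h import *
shot('top','top0');shot('scene','sc0')
a=cv2.imread('pics/top0.png');cv2.imwrite('pics/top0b.png',cv2.resize(a,(800,600),interpolation=cv2.INTER_CUBIC))
s=state();print(s['tool_pos'],s['ee_rot'],s['width'],s['time'])
print(get_calibration('top'))
E
```

```text
[ 0.22747148 -0.63536117  0.40396628] [-1.57222946e+00 -7.05613560e-05 -2.79780684e+00] 1.002069284251662 0.1
{'fx': 386.55947850080935, 'fy': 386.55947850080935, 'cx': 288.96252061160476, 'cy': 203.38720252537476, 'world_from_camera': array([[ 0.00340292, -0.99591111,  0.09027451,  0.38847565],
       [-0.999967  , -0.00272298,  0.0076541 , -0.02315641],
       [-0.00737698, -0.09029757, -0.99588751,  1.12933829],
       [ 0.        ,  0.        ,  0.        ,  1.        ]])}
```

View pics/top0b.png

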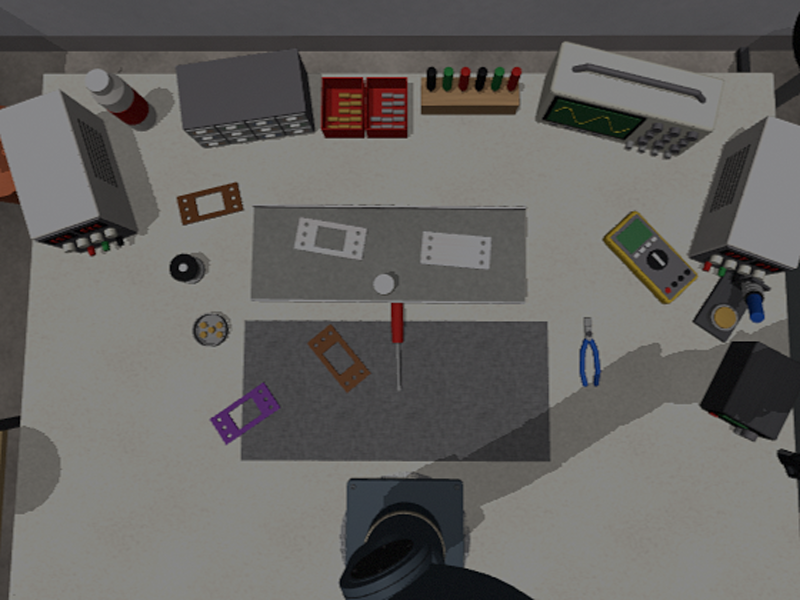

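View pics/sc0.png

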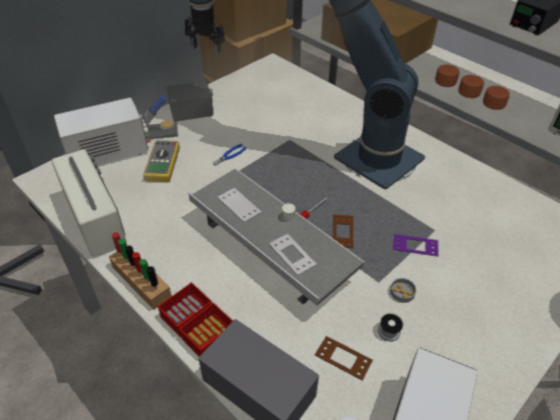

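The window panel is on the left half, with its corners at about (299,218), (367,229), (362,259) and (294,248) in the enlarged top view. The shelf spans about (252,207)–(526,300). I'll enlarge that area to measure it.

Run:
```python
from h import *
a=cv2.imread('pics/top0.png')[135:220,170:375]
a=cv2.convertScaleAbs(a,alpha=1.5)
cv2.imwrite('pics/crop0.png',cv2.resize(a,(820*800//820,332),interpolation=cv2.INTER_CUBIC))
W=cloud('top0')
print(W[150:210:6,300,:].round(4)); print(W[165,180:370:20].round(3))
```

```text
[[ 0.6297 -0.0449  0.0884]
 [ 0.6127 -0.0449  0.0897]
 [ 0.5948 -0.0447  0.0962]
 [ 0.5793 -0.0449  0.0908]
 [ 0.5626 -0.0449  0.092 ]
 [ 0.5469 -0.045   0.0874]
 [ 0.5303 -0.045   0.0882]
 [ 0.5142 -0.045   0.0858]
 [ 0.4973 -0.0449  0.0908]
 [ 0.4813 -0.045   0.0875]]
[[ 0.588  0.283  0.087]
 [ 0.588  0.228  0.088]
 [ 0.587  0.173  0.091]
 [ 0.588  0.119  0.089]
 [ 0.587  0.064  0.093]
 [ 0.589  0.01   0.084]
 [ 0.588 -0.045  0.089]
 [ 0.587 -0.099  0.094]
 [ 0.588 -0.154  0.089]
 [ 0.589 -0.209  0.086]]
```

View pics/crop0.png

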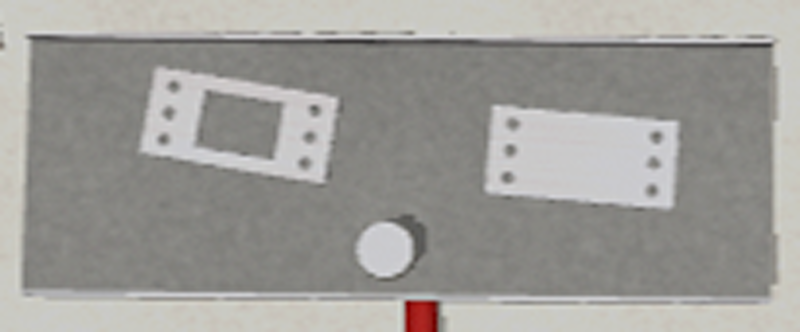

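The crop shows the window panel's corners at (157,67), (338,97), (325,183) and (140,152). The shelf's corners are at about (29,40), (773,43), (770,297) and (23,292), and the jar is at (386,250).

```bash
cat >> h.py <<'E'
def crop(fn,u,v,z,k=800/205,k2=332/85,o=(170,135)):
    return ray(fn,o[0]+(u+.5)/k-.5,o[1]+(v+.5)/k2-.5,z)
E
python3 - <<'E'
from h import *
P=np.array([crop('top0',*q,.094) for q in [(157,67),(338,97),(325,183),(140,152)]])[:,:2]
S=np.array([crop('top0',*q,.09) for q in [(30,42),(773,45),(770,294),(23,290)]])[:,:2]
print(P.round(4),P.mean(0)); print(S.round(4),S.mean(0))
for Q in(P,S):
    print(np.linalg.norm(Q-np.roll(Q,-1,0),axis=1).round(4)); 
    for a,b in((0,1),(3,2)): d=Q[a]-Q[b];print('yaw',np.arctan2(-d[0],d[1]))
print('jar',crop('top0',386,250,.127))
Q=np.array([crop('top0',*q,.094) for q in [(493,104),(680,122),(672,209),(485,193)]])[:,:2];print('plain',Q.round(4))
c=get_calibration('wrist');print(c['world_from_camera'].round(3)); s=state()
from scipy.spatial.transform import Rotation as R
print(R.from_euler('xyz',s['ee_rot']).as_matrix().round(3))
E
```

```text
[[0.623  0.201 ]
 [0.602  0.0742]
 [0.5416 0.0825]
 [0.563  0.2115]] [0.58239673 0.14229292]
[[ 0.6416  0.2916]
 [ 0.6403 -0.2298]
 [ 0.4657 -0.2251]
 [ 0.467   0.2913]] [0.55363741 0.03200678]
[0.1285 0.061  0.1307 0.0609]
yaw -0.1642158216306059
yaw -0.16470093804545272
[0.5214 0.1747 0.5165 0.1747]
yaw -0.0024943411214533914
yaw -0.0025128485657021265
jar [0.49163446 0.03784318 0.127     ]
plain [[ 0.5973 -0.0338]
 [ 0.5849 -0.1637]
 [ 0.524  -0.1576]
 [ 0.5348 -0.0284]]
[[ 0.337 -0.903 -0.268  0.295]
 [-0.941 -0.324 -0.094 -0.61 ]
 [-0.002  0.284 -0.959  0.374]
 [ 0.     0.     0.     1.   ]]
[[-0.941 -0.001  0.337]
 [-0.337  0.001 -0.941]
 [ 0.    -1.    -0.001]]
```

{"method": "carry_out", "body": {"moves": [[272,286,0,0,0,-0.17,0],[272,286,0,0,0,-0.17,0],[272,286,0,0,0,-0.17,0],[272,286,0,0,0,-0.17,0],[272,286,0,0,0,-0.17,0],[272,286,0,0,0,-0.17,0],[272,286,0,0,0,-0.17,0],[272,286,0,0,0,-0.17,0],[272,778,0,0,0,-0.344,0],[272,778,0,0,0,-0.344,0],[272,778,0,0,0,-0.344,0],[272,778,0,0,0,-0.344,0],[272,778,0,0,0,-0.344,0],[272,778,0,0,0,-0.344,0],[272,778,0,0,0,-0.344,0],[272,778,0,0,0,-0.344,0],[272,778,0,0,0,-0.344,0],[272,778,0,0,0,-0.344,0],[272,778,0,0,0,-0.344,0],[272,778,0,0,0,-0.344,0]]}}

```text
time: 2.1
tool_pos: [0.4993, 0.1434, 0.4043]
ee_rot: [-1.57, -0.001, -3.139]
wrist_force: [0.3, -1.3, 0.1]
width: 1.003
```

Run:
```python
from h import *
shot('wrist','w1')
a=cv2.imread('pics/w1.png');cv2.imwrite('pics/w1b.png',cv2.resize(a,(800,600),interpolation=cv2.INTER_CUBIC))
print(load('w1')['T'].round(3),state()['joint_positions'])
```

```text
[[-0.    -0.959 -0.285  0.571]
 [-1.     0.     0.     0.143]
 [-0.     0.285 -0.959  0.374]
 [ 0.     0.     0.     1.   ]] [-0.33744541  0.3452213  -0.04137535  1.84409005  0.01781292  0.95353284
 -1.95762229]
```

View pics/w1b.png

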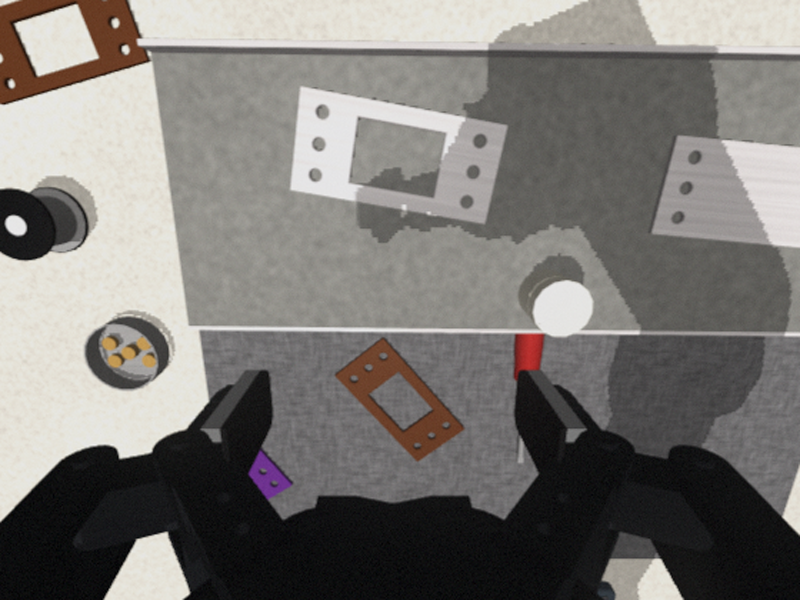

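The wrist view shows the panel's corners at (301,86), (508,125), (486,224) and (290,190). The shelf's left end runs (152,51)–(189,326), and the rail's foot runs from (152,51) to (790,57).

Run:
```python
from h import *
def q(u,v,z,fn='w1'): return ray(fn,(u+.5)*.7-.5,(v+.5)*.7-.5,z)[:2].round(4)
for p in [(301,86),(508,125),(486,224),(290,190)]: print('panel',q(*p,.094))
for p in [(152,51),(790,57),(189,326),(640,331)]: print('shelf',q(*p,.09))
print('jar',q(563,308,.127))
W=cloud('w1'); print('shelf z',np.median(W[160:220,150:190,2]),np.median(W[60:75,130:200,2]), 'panel z',np.median(W[80:110,212:222,2]))
```

```text
panel [0.6247 0.1989]
panel [0.6025 0.0706]
panel [0.5411 0.0804]
panel [0.5632 0.21  ]
shelf [0.6447 0.289 ]
shelf [ 0.6414 -0.0993]
shelf [0.4671 0.2915]
shelf [ 0.4632 -0.0381]
jar [0.4927 0.0362]
shelf z 0.09084851987581341 0.09094835423614467 panel z 0.09485079623684964
```

Run:
```python
from h import *
W=cloud('w1').reshape(-1,3); d=load('w1')['d'].reshape(-1)
m=(W[:,2]>.2)&(d>0.02)
F=W[m];print(len(F));
for s in(-1,1):
    G=F[(s*(F[:,1]-.143)>.03)&(s*(F[:,1]-.143)<.08)]
    z0=np.percentile(G[:,2],.5);L=G[G[:,2]<z0+.006];print(s,z0,G[:,2].min(),L.min(0).round(4),L.max(0).round(4))
```

```text
50148
-1 0.2484159292125442 0.24416177379524195 [0.488  0.0873 0.2442] [0.5104 0.1003 0.2544]
1 0.2483391692579262 0.24481359406248665 [0.4876 0.1846 0.2448] [0.5108 0.1974 0.2543]
```

{"method": "carry_out", "body": {"moves": [[14,1,-50,0,0,-0.008,0],[14,1,-100,0,0,-0.008,0],[14,1,-120,0,0,-0.008,0],[14,1,-130,0,0,-0.008,0],[14,1,-130,0,0,-0.008,0],[14,1,-130,0,0,-0.008,0]]}}

```text
time: 2.75
tool_pos: [0.5141, 0.1429, 0.2758]
ee_rot: [-1.571, 0.002, 3.132]
wrist_force: [-0.0, 0.1, -0.5]
width: 1.002
```

{"method": "carry_out", "body": {"moves": [[0,0,-15,0,0,0,0],[0,0,-21,0,0,0,0],[0,0,-21,0,0,0,0]]}}

```text
time: 3.05
tool_pos: [0.5136, 0.1434, 0.2541]
ee_rot: [-1.571, 0.0, 3.133]
wrist_force: [0.4, 0.5, 0.5]
width: 1.001
```

{"method": "carry_out", "body": {"moves": [[0,0,-1,0,0,0,0],[0,0,-1,0,0,0,0]]}}

```text
time: 3.25
tool_pos: [0.5137, 0.1436, 0.2533]
ee_rot: [-1.571, 0.001, 3.133]
wrist_force: [0.5, -0.2, -0.4]
width: 1.0
```

{"method": "carry_out", "body": {"moves": [[0,0,-1,0,0,0,0],[0,0,-1,0,0,0,0]]}}

```text
time: 3.45
tool_pos: [0.5136, 0.1435, 0.2519]
ee_rot: [-1.571, 0.0, 3.133]
wrist_force: [0.0, -0.7, 0.3]
width: 1.002
```

{"method": "carry_out", "body": {"moves": [[0,0,-1,0,0,0,0],[0,0,-1,0,0,0,0]]}}

```text
time: 3.65
tool_pos: [0.5135, 0.1435, 0.2506]
ee_rot: [-1.571, -0.0, 3.133]
wrist_force: [-0.2, 0.8, 0.4]
width: 0.999
```

{"method": "carry_out", "body": {"moves": [[0,0,-1,0,0,0,0],[0,0,-1,0,0,0,0]]}}

```text
time: 3.85
tool_pos: [0.5135, 0.1435, 0.2503]
ee_rot: [-1.571, 0.0, 3.133]
wrist_force: [-2.8, -0.6, 9.6]
width: 1.003
```

{"method": "carry_out", "body": {"moves": [[0,0,-0.7,0,0,0,0],[0,0,-0.7,0,0,0,0]]}}

```text
time: 4.05
tool_pos: [0.5134, 0.1435, 0.2502]
ee_rot: [-1.571, 0.001, 3.133]
wrist_force: [-4.8, -0.4, 19.3]
width: 1.0
```

{"method": "carry_out", "body": {"moves": [[0,0,2.2,0,0,0,0],[6,0,2.2,0,0,0,0],[12,0,2.2,0,0,0,0],[16,0,2.2,0,0,0,0],[20,0,2.2,0,0,0,0],[24,0,2.2,0,0,0,0],[28,0,2.2,0,0,0,0],[32,0,2.2,0,0,0,0],[36,0,2.2,0,0,0,0],[40,0,2.2,0,0,0,0],[44,0,2.2,0,0,0,0],[48,0,2.2,0,0,0,0],[51,0,2.2,0,0,0,0],[51,0,2.2,0,0,0,0]]}}

```text
time: 5.45
tool_pos: [0.565, 0.1434, 0.2512]
ee_rot: [-1.571, 0.0, 3.133]
wrist_force: [0.4, -0.2, -0.5]
width: 0.998
```

Run:
```python
from h import *
shot('wrist','w2')
a=cv2.imread('pics/w2.png');cv2.imwrite('pics/w2b.png',cv2.resize(a,(800,600),interpolation=cv2.INTER_CUBIC))
```

```text
(no output)
```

View pics/w2b.png

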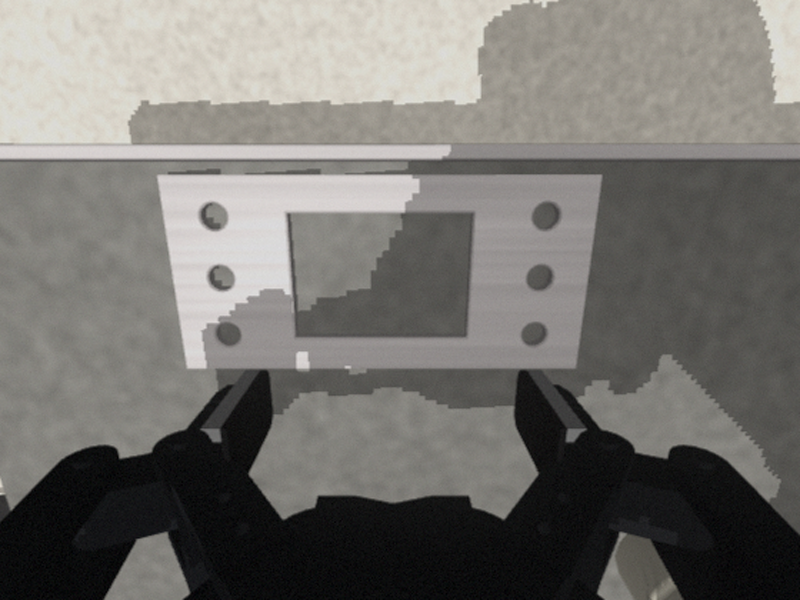

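The panel now lies parallel to the rail, with a few mm of gap: its back edge is at row 175 and the rail's foot at row 160. Its corners are (158,175), (601,175), (577,368) and (187,368).

Run:
```python
from h import *
def q(u,v,z,fn='w2'): return ray(fn,(u+.5)*.7-.5,(v+.5)*.7-.5,z)[:2].round(4)
for p in [(158,175),(601,175),(577,368),(187,368)]: print('panel',q(*p,.094))
for p in [(2,160),(400,160),(798,160)]: print('rail',q(*p,.09))
```

```text
panel [0.638  0.2128]
panel [0.6369 0.0825]
panel [0.5747 0.0823]
panel [0.5757 0.2135]
rail [0.6427 0.2611]
rail [0.6417 0.1415]
rail [0.6407 0.0221]
```

{"method": "carry_out", "body": {"moves": [[2,0,0,0,0,0,0],[4,0,0,0,0,0,0],[4,0,0,0,0,0,0]]}}

```text
time: 5.8
tool_pos: [0.5688, 0.1435, 0.2512]
ee_rot: [-1.571, 0.0, 3.133]
wrist_force: [0.1, -0.0, 0.1]
width: 1.0
```

{"method": "carry_out", "body": {"moves": [[-10,0,0,0,0,0,0],[-10,0,50,0,0,0,1],[-10,0,60,0,0,0,1],[14,-45,60,0,0,0,1],[38,-88,60,0,0,0,1],[38,-88,60,0,0,0,1],[38,-88,60,0,0,0,1],[38,-88,60,0,0,0,1],[38,-88,60,0,0,0,1],[38,-88,30,0,0,0,1],[38,-88,16,0,0,0,1],[38,-88,15,0,0,0,1],[38,-88,15,0,0,0,1]]}}

```text
time: 7.1
tool_pos: [0.6064, 0.056, 0.2662]
ee_rot: [-1.571, -0.001, 3.134]
wrist_force: [0.1, 0.6, -0.3]
width: -0.002
```

{"method": "carry_out", "body": {"moves": [[0,0,-1,0,0,0,1],[0,0,-1,0,0,0,1]]}}

```text
time: 7.3
tool_pos: [0.6067, 0.0556, 0.2659]
ee_rot: [-1.571, 0.001, 3.133]
wrist_force: [0.5, -0.5, -0.5]
width: -0.0
```

{"method": "carry_out", "body": {"moves": [[0,0,-1,0,0,0,1],[0,0,-1,0,0,0,1]]}}

```text
time: 7.5
tool_pos: [0.6065, 0.0554, 0.2644]
ee_rot: [-1.571, 0.0, 3.133]
wrist_force: [-0.1, 0.3, -0.3]
width: 0.004
```

{"method": "carry_out", "body": {"moves": [[0,6,0,0,0,0,1],[0,12,0,0,0,0,1],[0,18,0,0,0,0,1],[0,24,0,0,0,0,1],[0,30,0,0,0,0,1],[0,36,0,0,0,0,1],[0,42,0,0,0,0,1],[0,48,0,0,0,0,1],[0,54,0,0,0,0,1],[0.5,60,0,0,0,0,1],[0.5,66,0,0,0,0,1],[0.5,72,0,0,0,0,1],[0.5,78,0,0,0,0,1],[0.5,84,0,0,0,0,1],[1,90,0,0,0,0,1],[1,96,0,0,0,0,1],[1,102,0,0,0,0,1],[1,108,0,0,0,0,1],[1,113,0,0,0,0,1],[1,115,0,0,0,0,1]]}}

```text
time: 9.5
tool_pos: [0.6075, 0.1715, 0.2641]
ee_rot: [-1.571, 0.0, 3.134]
wrist_force: [-0.5, -0.4, 0.8]
width: 0.001
```

Run:
```python
from h import *
shot('wrist','w3')
a=cv2.imread('pics/w3.png');cv2.imwrite('pics/w3b.png',cv2.resize(a,(800,600),interpolation=cv2.INTER_CUBIC))
```

```text
(no output)
```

View pics/w3b.png

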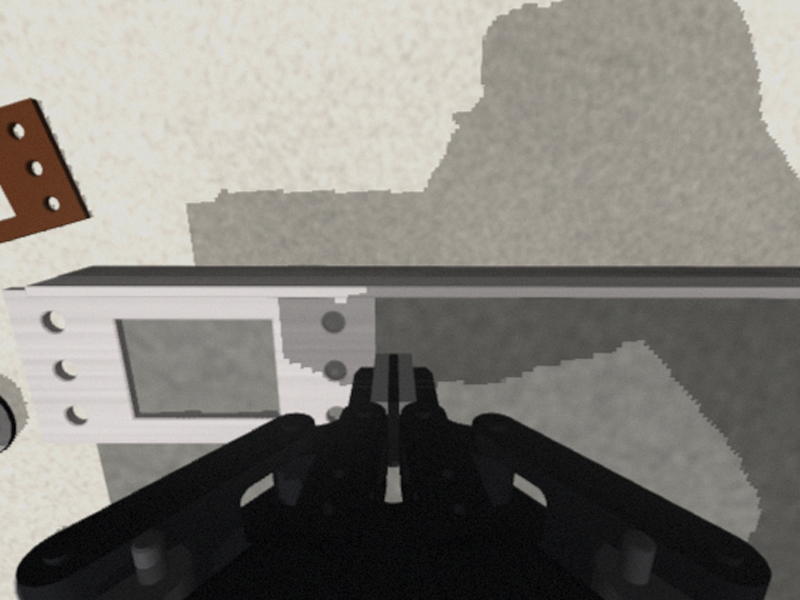

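The panel lies along the rail and already overhangs: its left-end corner is at (37,443), its right-back corner at (375,298), and the shelf end line runs (98,445)–(111,503).

Run:
```python
from h import *
def q(u,v,z,fn='w3'): return ray(fn,(u+.5)*.7-.5,(v+.5)*.7-.5,z)[:2].round(4)
for p in [(7,298),(375,298),(37,443)]: print('panel',q(*p,.094))
for p in [(98,445),(111,503)]: print('end',q(*p,.09))
print('rail',q(600,298,.09))
```

```text
panel [0.6396 0.3084]
panel [0.6387 0.1786]
panel [0.5802 0.3128]
end [0.5763 0.2923]
end [0.5476 0.2928]
rail [0.637  0.0973]
```

{"method": "carry_out", "body": {"moves": [[0,6,0,0,0,0,1],[0,12,0,0,0,0,1],[0,17,0,0,0,0,1],[0,21,0,0,0,0,1],[0,22,0,0,0,0,1],[0,22,0,0,0,0,1],[0,12,0,0,0,0,1],[0,7,45,0,0,0,0],[-30,20,60,0,0,0,0],[-70,50,60,0,0,0,0],[-73,83,60,0,0,0,0],[-73,83,60,0,0,0,0],[-73,83,60,0,0,0,0],[-73,83,60,0,0,0,0],[-73,83,20,0,0,0,0],[-73,83,0,0,0,0,0],[-73,83,-12,0,0,0,0],[-73,83,-12.5,0,0,0,0],[-73,83,-12.5,0,0,0,0]]}}

```text
time: 11.45
tool_pos: [0.5352, 0.2526, 0.2518]
ee_rot: [-1.57, 0.0, 3.132]
wrist_force: [-0.0, 0.7, 1.2]
width: 1.003
```

{"method": "carry_out", "body": {"moves": [[6,0,0,0,0,0,0],[12,0,0,0,0,0,0],[18,0,0,0,0,0,0],[24,0,0,0,0,0,0],[30,0,0,0,0,0,0],[33,0,0,0,0,0,0],[34,0,0,0,0,0,0],[34,0,0,0,0,0,0]]}}

```text
time: 12.25
tool_pos: [0.5685, 0.2535, 0.2516]
ee_rot: [-1.571, -0.0, 3.133]
wrist_force: [0.2, -0.6, 1.1]
width: 0.998
```

{"method": "carry_out", "body": {"moves": [[1,0,0,0,0,0,0],[1,0,0,0,0,0,0]]}}

```text
time: 12.45
tool_pos: [0.5694, 0.2536, 0.2517]
ee_rot: [-1.571, -0.0, 3.134]
wrist_force: [-0.0, -0.3, 0.3]
width: 1.004
```

{"method": "carry_out", "body": {"moves": [[1,0,0,0,0,0,0],[1,0,0,0,0,0,0]]}}

```text
time: 12.65
tool_pos: [0.5704, 0.2535, 0.2517]
ee_rot: [-1.571, -0.0, 3.133]
wrist_force: [-0.4, 0.2, 0.0]
width: 1.001
```

{"method": "carry_out", "body": {"moves": [[0.7,0,0,0,0,0,0],[0.7,0,0,0,0,0,0]]}}

```text
time: 12.85
tool_pos: [0.5708, 0.2536, 0.2516]
ee_rot: [-1.571, -0.001, 3.134]
wrist_force: [-3.3, -0.7, 1.3]
width: 1.003
```

{"method": "carry_out", "body": {"moves": [[0.7,0,0,0,0,0,0],[0.7,0,0,0,0,0,0]]}}

```text
time: 13.05
tool_pos: [0.5711, 0.2536, 0.2515]
ee_rot: [-1.57, -0.002, 3.134]
wrist_force: [-5.3, -0.9, 3.4]
width: 0.996
```

Run:
```python
from h import *
shot('wrist','w4'); print(state()['wrist_force'],state()['wrist_torque'])
a=cv2.imread('pics/w4.png');cv2.imwrite('pics/w4b.png',cv2.resize(a,(800,600),interpolation=cv2.INTER_CUBIC))
```

```text
[-5.59456497 -0.68586391  2.3855447 ] [-0.00376899  1.26124918 -0.03851045]
```

View pics/w4b.png

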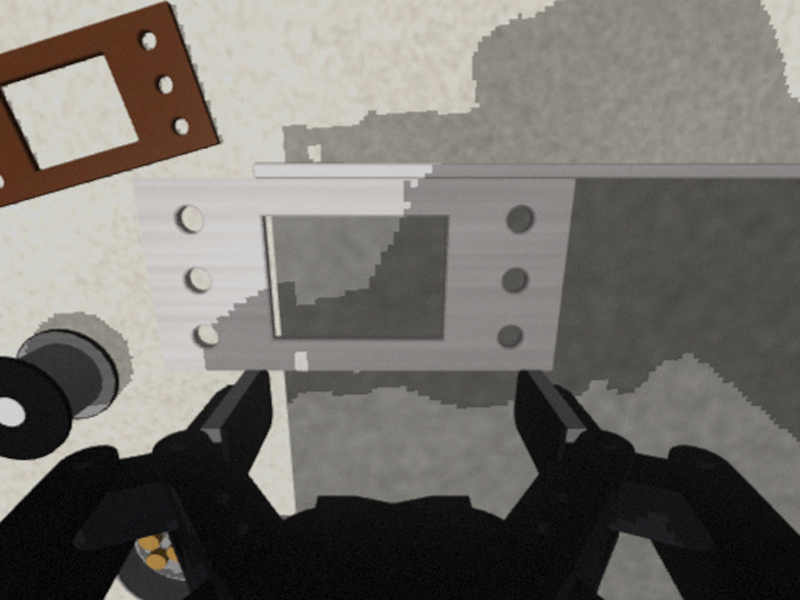

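The panel is flush against the rail, pressed with about 5 N. Its left-end corners are (134,179) and (163,370), and the shelf end line runs (286,385)–(295,513). I'll retract and check the result.

{"method": "carry_out", "body": {"moves": [[-5,0,0,0,0,0,0],[-15,0,0,0,0,0,0],[-20,0,50,0,0,0,0],[-30,0,100,0,0,0,0],[-60,-20,140,0,0,0,0],[-90,-60,150,0,0,0,0],[-90,-60,150,0,0,0,0],[-90,-60,150,0,0,0,0]]}}

```text
time: 13.9
tool_pos: [0.4811, 0.1924, 0.4027]
ee_rot: [-1.571, 0.002, 3.132]
wrist_force: [0.3, 0.9, -0.2]
width: 0.999
```

Run:
```python
from h import *
def q(u,v,z,fn='w4'): return ray(fn,(u+.5)*.7-.5,(v+.5)*.7-.5,z)[:2].round(4)
for p in [(134,179),(576,179),(554,370),(163,370)]: print('panel',q(*p,.094))
for p in [(286,385),(295,513)]: print('end',q(*p,.09))
for p in [(254,179),(798,179)]: print('rail',q(*p,.09))
shot('wrist','w5')
a=cv2.imread('pics/w5.png')
cv2.imwrite('pics/w5b.png',cv2.resize(a,(800,600),interpolation=cv2.INTER_CUBIC))
```

```text
panel [0.6428 0.3302]
panel [0.6418 0.1998]
panel [0.5798 0.1999]
panel [0.5808 0.332 ]
end [0.5728 0.292 ]
end [0.5171 0.2931]
rail [0.6425 0.2961]
rail [0.6412 0.1306]
```

View pics/w5b.png

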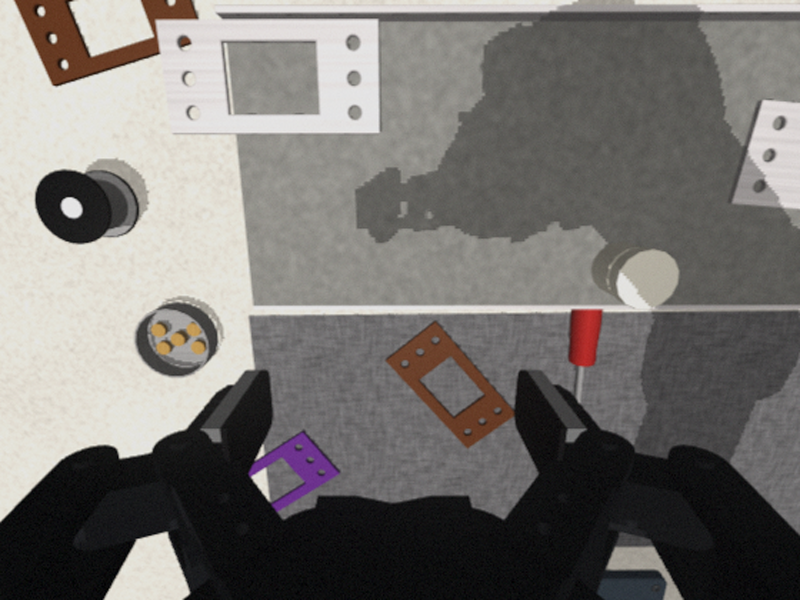

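The final view shows the panel at (155,18)–(380,133), flush with the rail and still overhanging the left end. The jar at (648,278) and the plain panel look undisturbed, so I'm handing in.

```bash
python3 -c "
from h import *
def q(u,v,z): return ray('w5',(u+.5)*.7-.5,(v+.5)*.7-.5,z)[:2].round(4)
print('R end',q(380,75,.094),'L',q(164,75,.094),'shelf end',q(239,140,.09),q(253,303,.09),'jar',q(649,279,.127),'plain',q(762,99,.094),q(733,203,.094))
finish_job()"
```

```text
R end [0.6133 0.2013] L [0.6145 0.3317] shelf end [0.5777 0.292 ] [0.4691 0.2944] jar [0.4935 0.039 ] plain [ 0.598 -0.032] [ 0.536  -0.0282]
the job is handed in; nothing more can be done
```

The window panel now lies snug and square against the rail and sticks out about 39 mm past the shelf's left end. I handed the job in at about 14 s of the 45 s allowed.

I pushed it square towards the rail with the open fingers, then slid it left along the rail with the closed fingers. A last push from the front with the open fingers pressed it home with about 5 N. It was never lifted.

**Last checks:**
- **Fit at the rail:** the back edge and the rail's foot agreed to within 1 mm along the visible length, in the close-up taken while the fingers were still pressing.
- **Overhang:** two wrist pictures, one before and one after backing off, both gave 38 to 40 mm.
- **Other things:** the jar and the plain panel were within about 2 mm of their first measured positions, which is the calibration's accuracy. I did not re-measure the rest, but the reel, tin and screwdriver showed no disturbance in the last picture. The multimeter and side cutters were outside that view, and the arm never worked near them.
- **Disagreements:** the only one was the shelf's yaw, about -0.0025 rad from the top camera and about -0.008 from the wrist camera. It did not matter, since the panel is seated on the rail itself.

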